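# Clear the stretcher-bar offcuts into the scrap crate

### The arm

A 7-joint arm with a two-finger parallel gripper is mounted at the origin on the work surface. World frame = base frame: x ahead of the robot, y to its left, z up, the work surface at z = 0. Lengths are in m, angles in rad, forces in N, time in s.
With the tool pointing down it reaches from about 0.4 to 0.85 m from the base axis. Payload 4.4 kg.
Tool frame: the origin (TCP) lies on the centre line of the jaws, within the pads' length; the fingertips stand 8 mm ahead of it and the grasp point (between the pads) lies 11 mm behind it (r.tips_ahead is the distance from the TCP to the fingertips, in m); z points along the fingers, x is the direction in which the jaws open and shut, and the axes are right-handed (so a half turn about z gives the same grasp; the last joint's range is limited). The gripper opens to 94 mm and grips with 3 to 60 N. Pads are 16 mm wide; open, the fingers measure 119 mm over their backs; the gripper's body (75 mm by 177 mm) begins 78 mm behind the grasp point.
Start: joints at [1.066, 0.628, 0.038, 1.517, -0.027, 0.996, -0.02], TCP at [0.276, -0.588, 0.176] pointing down, gripper open.
Joint ranges: [-3.06, 3.06], [-0.37, 2.12], [-1.25, 1.32], [0.18, 2.47], [-1.1, 4.24], [0.23, 1.98], [-2.94, 2.94]. Speed limits (rad/s): [2.57, 2.57, 3.14, 3.14, 3.14, 3.14, 3.14].

### API

Orientations are given as a unit quaternion [x, y, z, w].
In Python, from rig import r gives the robot as it stands.
- The arm moves only by the tool arm_command, never from a script. Its argument "targets" is a list of rows, each a list of 2 entries, a list of its own where there are three numbers: the shift along the tool's x, y, z in mm, then the turn about the tool's z in degrees. In form: [[[tx, ty, tz], roll], ...]. A call has 1 to 12 rows; each row is the pose to reach, as a shift and turn from the pose commanded when the call began, along the tool's axes at that moment; what a row does not reach only later rows make up. A row lasts 1/10 s, in which the tool goes at most 50 mm and 8.59 degrees, less where a joint would pass 70% of its speed; a pose out of reach is approached as far as the arm can. A call with a gripper value outside its range is refused whole. "hand" is the opening in per cent of the stroke, from 0 (shut) to 100 (fully open), set as the call begins (left out, the last holds). The fingers move at their own pace and stop on an object; "newtons" is the grip in N (left out, the last holds). Time passes only in rows, so rows that repeat a pose let the fingers close. It gives the time, the measured TCP pose, the force and the opening at its end, in the units of the state.
- r.observe(): the state, without advancing time (a new reading comes with each control period).
- r.camera(name): name is "scene" or "side" or "wrist"; returns a dict with "image" (384x512x3 uint8, red, green, blue), "fx", "fy", "cx", "cy" (pixels), "dist_coeffs" ([k1, k2, p1, p2, k3] as OpenCV has them; the pictures are not rectified), "R" (3x3) and "t" (3): a world point X has camera coordinates R X + t. Camera axes: x right, y down, z forward; pixel columns grow to the right and rows downward; lengths in m; the calibration is good to about 2 mm. A picture is of the moment at which its call begins. There is no depth.
- r.job_done(): hands the job in, once; it reports no verdict.
Trained networks look in a picture, given as the dict that the camera call returned (one of the last four; its "shot" number tells which), for a name from the list of things; names that differ only in an ending like _2 or _b are one class to them, and where a whole thing is asked for, a point or a joint stands for the part that bears it (a point fixed in the world has none). Each returns a list of dicts, best first, with "p" (0 to 1); they miss things now and then, are a little off and sometimes report something else, mostly with a low value. They report only what shows in the picture. A call takes as long as a camera call.
- r.trace(picture, name): "pixels" (384x512 bool, what is visible of it) and "box" ([left, top, right, bottom] in pixels, round what is visible of it).
The state is a dict: "clock": time; "q": joint angles; "qd": joint speeds; "joint_efforts": joint torques, N m; "ee_pos": TCP position; "tcp_rot": TCP orientation; "wrist_force": force on the tool from outside, world axes, zero at the start; "ft_torque": the same for the moment, N m; "gripper_width": finger opening in m.
Only numpy, scipy, OpenCV 4.12 (cv2) and the standard library are available. Lean on these libraries where they do the work, as an engineer would, in place of code of your own. Each camera call takes 0.05 s, during which the arm holds its last target. There are 200 camera calls.

### The job

Clear the two bare-wood offcuts into the open scrap crate: the long strip that pokes out from under the raised work board, and the short stepped block lying on top of the board. Draw the long strip right out from under the board and let go of it lying flat on the table, then take it again by its middle, lift it level and put it in the crate. Both pieces must end wholly inside the crate, below its rim; leave everything else where it is.

Things in the scene. Friction and masses are not known exactly. Their poses are not given: they have to be found in the camera images.
- board: plywood work board raised on four corner blocks, fixed; 360 mm along its x, 240 mm along its y; underside 45 mm, top 60 mm above the table. Origin at table level below its centre, z up. The long strip sticks out past its +y edge (its y = +120 mm); the corner blocks take up |x| over 151 mm
- crate: open plywood scrap crate, fixed; outside 312 mm (its x) by 182 mm (its y) by 90 mm high, walls and floor 6 mm. Origin at the centre of its underside, on the table, z up
- bar: long strip of bare light wood (stretcher-bar offcut), 240 mm (its x) by 36 mm (its y) by 20 mm thick, about 0.1 kg, lying flat on the table, partly under the board, with 75 to 90 mm sticking out. Origin at the centre of its underside, z up
- bar_mid (a point): middle of the long strip, at half its thickness
- bar_end_out (a point): centre of the strip's end face that sticks out at the start (strip's +x end)
- bar_end_under (a point): centre of the strip's end face that starts under the board (strip's -x end)
- chunk: short stepped block of bare light wood (lap-joint offcut), 70 mm (its x) by 40 mm (its y), about 0.06 kg, lying on top of the board; 38 mm high from x = -35 to +5 mm, 20 mm high from there to x = +35 mm. Origin at the centre of its underside, z up
- chunk_grip (a point): point inside the block's high part, 15 mm to the block's -x of its centre and 22 mm above its underside; 40 mm wide there along the block's y
- cork_block: bystander: cork sanding block 80 x 50 x 28 mm on the board, origin under its centre
- tape_roll: bystander: roll of tape, 72 mm across, hole 52 mm, 24 mm high, lying on the board, origin under its centre
- tube_up: bystander: paint tube standing on its cap, 40 mm wide, 128 mm high, on the table, origin under its centre
- tube_flat: bystander: paint tube lying on the table, 135 mm long (its x), 34 mm thick, origin under its middle
- brush_jar: bystander: glass jar with brushes, 72 mm across, 210 mm high with the brushes, on the table, origin under its centre
- hammer: bystander: hammer lying on the table beyond the crate, 240 mm long (its x)

How it is judged:
On the way, in this order (a step that is already met when the one before it is completed fails the run):
1. the long strip has been drawn right out from under the board and lies flat, still and let go on the table (y of bar_end_under in the frame of board above 0.115 m and height (world z) of bar_mid below 0.016 m and angle between bar's own z axis and vertical below 0.1 rad and contact force between the fingers and bar below 0.05 N and linear speed of bar below 0.03 m/s), for 0.2 s.
2. the long strip is held by its middle (the point between the finger pads within 45 mm of it) and lifted level (within 0.3 rad), more than 40 mm off the table (distance between the grasp point and bar_mid below 0.045 m and height (world z) of bar_mid above 0.05 m and angle between bar's own z axis and vertical below 0.3 rad and contact force between the fingers and bar above 0.5 N), for 0.2 s.
At the end, for the whole second after the job is handed in: The long strip (its middle and both end centres) and the stepped block (its grip point) are inside the crate's walls and lower than its 90 mm rim, both at rest (slower than 0.03 m/s) and let go (x of bar_end_out in the frame of crate between -0.155 and 0.155 m and y of bar_end_out in the frame of crate between -0.09 and 0.09 m and z of bar_end_out in the frame of crate between 0 and 0.09 m and x of bar_end_under in the frame of crate between -0.155 and 0.155 m and y of bar_end_under in the frame of crate between -0.09 and 0.09 m and z of bar_end_under in the frame of crate between 0 and 0.09 m and x of bar_mid in the frame of crate between -0.155 and 0.155 m and y of bar_mid in the frame of crate between -0.09 and 0.09 m and z of bar_mid in the frame of crate between 0 and 0.09 m and x of chunk_grip in the frame of crate between -0.155 and 0.155 m and y of chunk_grip in the frame of crate between -0.09 and 0.09 m and z of chunk_grip in the frame of crate between 0 and 0.09 m and linear speed of each of bar, chunk below 0.03 m/s); the robot touches nothing.
It fails at once if any of the other loose things (cork block, tape roll, two tubes, brush jar, hammer) is moved more than 40 mm (distance of any of cork_block, tape_roll, tube_up, tube_flat, brush_jar, hammer from where it was at the start of the episode above 0.04 m).
It also fails if it takes over 61 s, if anything falls off the work surface, if the arm or the gripper's body presses on something with over 40 N, if the wrist force passes 120 N, or if a joint passes its speed limit or range.

## Working session

There is one attempt and no reset: what is moved stays moved. The work goes in short steps, Python scripts to look and compute and a tool call to move; the robot and the scene stay as the last step left them, time stands still between calls to the robot, and variables do not carry over. Pictures are saved under pics/ and viewed, about 8 in all and at most 12, crops included, and the job is handed in when it is done.

Besides the shell and the picture viewer there is one more tool, called after "Request:" as name([rows], argument=value, ...), one row to a line, values as JSON. arm_command: Moves the arm, as the interface text tells. Its arguments: {"type":"object","properties":{"targets":{"type":"array"},"hand":{"type":"number"},"newtons":{"type":"number"}},"required":["targets"]}

```bash
mkdir -p pics; ls; cat > h.py <<'E'
import numpy as np, cv2
from rig import r
from scipy.spatial.transform import Rotation as Ro
def K(c): return np.array([[c['fx'],0,c['cx']],[0,c['fy'],c['cy']],[0,0,1.]])
def unproj(c,px,z):
    px=np.asarray(px,float).reshape(-1,1,2)
    n=cv2.undistortPoints(px,K(c),np.array(c['dist_coeffs'],float))[:,0]
    R=np.array(c['R']);t=np.array(c['t']);o=-R.T@t
    d=np.c_[n,np.ones(len(n))]@R
    return o+d*((z-o[2])/d[:,2])[:,None]
def proj(c,X):
    return cv2.projectPoints(np.asarray(X,float).reshape(-1,1,3),cv2.Rodrigues(np.array(c['R']))[0],np.array(c['t'],float),K(c),np.array(c['dist_coeffs'],float))[0][:,0]
def save(c,n,s=1): cv2.imwrite(f'pics/{n}.png',cv2.resize(c['image'][:,:,::-1],None,fx=s,fy=s))
E
python3 - <<'E'
from h import *
ims=[]
for n in ('scene','side'):
    c=r.camera(n); ims.append(c['image'])
    print(n,'campos',(-np.array(c['R']).T@c['t']).round(3))
    save(c,n+'0',1.5)
    for o,z in (('board',.06),('crate',.09),('bar',.02),('chunk',.08),('cork_block',.088),('tape_roll',.084),('tube_up',.1),('tube_flat',.017),('brush_jar',.1),('hammer',.01)):
        for d in r.trace(c,o)[:2]:
            m=d['pixels'].astype(np.uint8)
            if m.sum()<5: continue
            ct=cv2.findContours(m,0,2)[0]; ct=max(ct,key=cv2.contourArea)
            b=cv2.boxPoints(cv2.minAreaRect(ct)); M=np.argwhere(m).mean(0)[::-1]
            print(o,round(d['p'],2),np.round(d['box']),'cent',unproj(c,M,z)[0].round(3)[:2])
            if o in('bar','chunk','crate','board'):
                q=cv2.approxPolyDP(ct,3,True)[:,0]; print('  poly',q.tolist(),unproj(c,q,z)[:,:2].round(3).tolist())
s=r.observe();print(s['ee_pos'],s['tcp_rot'],s['clock'],s['gripper_width'],r.tips_ahead)
E
```

```text
pics
scene campos [ 1.547 -0.273  0.779]
board 0.69 [ 89. 175. 174. 267.] cent [ 0.551 -0.273]
  poly [[156, 177], [128, 181], [129, 192], [124, 197], [132, 209], [122, 216], [109, 207], [101, 186], [89, 190], [89, 254], [95, 266], [110, 265], [115, 252], [151, 243], [160, 251], [164, 243], [172, 241]] [[0.33, -0.144], [0.316, -0.243], [0.39, -0.249], [0.414, -0.269], [0.494, -0.254], [0.52, -0.288], [0.454, -0.322], [0.311, -0.337], [0.321, -0.378], [0.662, -0.397], [0.717, -0.385], [0.728, -0.346], [0.681, -0.328], [0.682, -0.227], [0.725, -0.21], [0.696, -0.193], [0.697, -0.17]]
board 0.39 [163. 204. 189. 212.] cent [ 0.537 -0.116]
  poly [[188, 202], [167, 203], [168, 212], [187, 209]] [[0.527, -0.078], [0.506, -0.142], [0.556, -0.15], [0.564, -0.091]]
crate 0.95 [262. 146. 348. 215.] cent [0.585 0.313]
  poly [[263, 151], [262, 170], [296, 213], [343, 201], [345, 180], [303, 143]] [[0.353, 0.267], [0.482, 0.205], [0.752, 0.196], [0.756, 0.361], [0.654, 0.437], [0.353, 0.441]]
crate 0.32 [297. 217. 336. 236.] cent [0.828 0.206]
  poly [[333, 222], [298, 224], [292, 233], [297, 23
[... 2078 characters left out ...]
6, 332], [289, 355], [303, 369], [320, 343]] [[0.504, -0.259], [0.445, -0.282], [0.456, -0.321], [0.517, -0.294]]
cork_block 0.82 [242. 354. 277. 384.] cent [ 0.375 -0.279]
tape_roll 0.96 [336. 315. 364. 351.] cent [ 0.588 -0.309]
tape_roll 0.18 [243. 279. 267. 305.] cent [ 0.451 -0.121]
tube_up 0.76 [314. 176. 333. 213.] cent [0.746 0.039]
tube_flat 0.56 [270. 142. 292. 176.] cent [0.752 0.252]
brush_jar 0.93 [347. 184. 392. 255.] cent [ 0.784 -0.11 ]
brush_jar 0.53 [243. 354. 278. 384.] cent [ 0.373 -0.282]
hammer 0.9 [130. 107. 202. 148.] cent [0.501 0.582]
[ 0.27620546 -0.58845149  0.17563583] [ 8.44054200e-01 -5.36257871e-01  6.30661555e-05  1.47815074e-05] 1.1 0.09391848680341112 0.008
```

```bash
python3 - <<'E'
import cv2,numpy as np
a=cv2.imread('pics/scene0.png')[200:440,100:580];b=cv2.imread('pics/side0.png')[140:576,170:620]
cv2.imwrite('pics/both0.png',np.hstack([cv2.resize(a,(400,200)) if 0 else np.vstack([cv2.resize(a,(400,200)),np.zeros((236,400,3),np.uint8)]),b[:, :400]]))
cv2.imwrite('pics/both0.png',np.hstack([np.vstack([cv2.resize(a,(400,200)),np.zeros((236,400,3),np.uint8)]),b[:, :400]]))
from rig import r
print(r.observe()['clock'])
from scipy.spatial.transform import Rotation as Ro
print(Ro.from_quat(r.observe()['tcp_rot']).as_matrix().round(3))
E
```

```text
1.1
[[ 0.425 -0.905  0.   ]
 [-0.905 -0.425 -0.   ]
 [ 0.    -0.    -1.   ]]
```

View pics/both0.png

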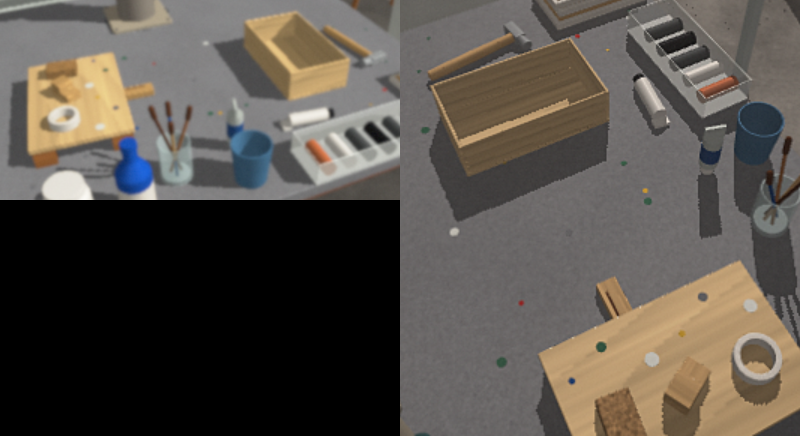

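Both views show the strip end at about side px (250,290), the chunk at (306,350) and the crate at upper left. Next I fit model poses to the masks.

```bash
cat >> h.py <<'E'
from scipy.optimize import minimize
def boxpts(b): 
    x0,x1,y0,y1,z0,z1=b
    return np.array([[x,y,z] for x in(x0,x1) for y in(y0,y1) for z in(z0,z1)],float)
MOD={'crate':[(-.156,.156,-.091,.091,0,.09)],'chunk':[(-.035,.005,-.02,.02,0,.038),(.005,.035,-.02,.02,0,.02)],
 'bar':[(-.12,.12,-.018,.018,0,.02)],'cork_block':[(-.04,.04,-.025,.025,0,.028)]}
def sil(c,boxes,p,z):
    m=np.zeros((384*4,512*4),np.uint8); R=Ro.from_euler('z',p[2]).as_matrix()
    for b in boxes:
        q=proj(c,boxpts(b)@R.T+[p[0],p[1],z])
        cv2.fillConvexPoly(m,np.round(cv2.convexHull(q.astype(np.float32))*4+1.5).astype(np.int32),1)
    return m
def fit(views,boxes,p0,z):
    V=[(c,cv2.resize(m.astype(np.uint8),None,fx=4,fy=4,interpolation=0)) for c,m in views]
    def f(p):
        e=0
        for c,m in V:
            s=sil(c,boxes,p,z); e+=1-(s&m).sum()/max(1,(s|m).sum())
        return e
    best=None
    sx=np.array([p0,np.add(p0,[.015,0,0]),np.add(p0,[0,.015,0]),np.add(p0,[0,0,.15])])
    o=minimize(f,p0,method='Nelder-Mead',options=dict(initial_simplex=sx,xatol=1e-4,fatol=1e-4))
    return o.x,o.fun/len(V)
def cmd(pos,ang=None):
    """mm shift in tool axes to bring TCP to pos; roll deg so tool x is at world angle ang(deg), mod 180"""
    s=r.observe();R=Ro.from_quat(s['tcp_rot']).as_matrix()
    a=np.degrees(np.arctan2(R[1,0],R[0,0])); out=(R.T@(np.array(pos)-s['ee_pos'])*1000).round(1)
    if ang is None: return out
    d=-(ang-a); d=(d+90)%180-90
    return out,round(d,1)
E
python3 - <<'E'
from h import *
cs=[r.camera('scene'),r.camera('side')]
for n,p0s,z in (('crate',[(.5,.32,-.05),(.5,.32,.05)],0),('chunk',[(.48,-.29,a) for a in (.3,1.0,1.9,-1.2,-2.1,3.0,2.5,-.4)],.06)):
    v=[]
    for c in cs:
        d=r.trace(c,n); 
        if d: v.append((c,d[0]['pixels']))
    for vv in ([v] if n=='crate' else [v,v[1:]]):
        res=sorted([fit(vv,MOD[n],p,z) for p in p0s],key=lambda t:t[1])
        for x,e in res[:3]: print(n,x.round(4),round(e,3))
# bar: box visible part, length 80ish
d=[(c,r.trace(c,'bar')) for c in cs]
for c,t in d: print(len(t),[ (q['p'],q['box']) for q in t])
for L in (.06,.08):
    for vv in ([(c,t[0]['pixels']) for c,t in d[1:]],):
        x,e=fit(vv,[(-L,0,-.018,.018,0,.02)],(.469,-.068,1.5),0); print('bar end',L,x.round(4),np.degrees(x[2]).round(1),e)
print(cmd((.468,-.095,.2),-5),r.observe()['clock'])
E
```

```text
crate [ 0.5001  0.3543 -0.0363] 0.028
crate [ 0.5002  0.3546 -0.036 ] 0.028
chunk [ 0.4823 -0.2883  0.4823] 0.104
chunk [ 0.4824 -0.2885  0.4813] 0.105
chunk [ 0.4822 -0.2886  0.4856] 0.106
chunk [ 0.4825 -0.2882  0.4822] 0.048
chunk [ 0.4825 -0.2883  0.4824] 0.048
chunk [ 0.4826 -0.288   0.4807] 0.048
2 [(0.68, [165.9, 200.1, 191.0, 211.1]), (0.15, [263.2, 143.7, 347.9, 215.8])]
1 [(0.71, [241.3, 279.4, 265.1, 303.0])]
bar end 0.06 [ 0.4679 -0.0631  1.5625] 89.5 0.06628416125622827
bar end 0.08 [ 0.4682 -0.0553  1.567 ] 89.8 0.261425526876628
(array([-365.2, -383.3,  -24.4]), np.float64(-59.9)) 1.5
```

Request:
arm_command([
  [[-365,-383,-45],-57],
  [[-365,-383,-45],-57],
  [[-365,-383,-45],-57],
  [[-365,-383,-45],-57],
  [[-365,-383,-45],-57],
  [[-365,-383,-45],-57],
  [[-365,-383,-45],-57],
  [[-365,-383,-45],-57],
  [[-365,-383,-45],-57],
  [[-365,-383,-45],-57],
  [[-365,-383,-45],-57],
  [[-365,-383,-45],-57],
], hand=100)

```text
clock: 2.7
ee_pos: [0.47, -0.09, 0.2214]
tcp_rot: [0.998, -0.064, 0.001, -0.001]
wrist_force: [0.2, 0.1, 0.5]
gripper_width: 0.0941
```

```bash
python3 - <<'E'
from h import *
s=r.observe();print(s['ee_pos'],s['clock'])
c=r.camera('wrist');save(c,'w1',1.5)
print('cam',(-np.array(c['R']).T@c['t']).round(3))
for o,z in (('bar',.02),('board',.06)):
    for d in r.trace(c,o)[:1]:
        m=d['pixels'].astype(np.uint8);ct=max(cv2.findContours(m,0,2)[0],key=cv2.contourArea)
        q=cv2.approxPolyDP(ct,4,True)[:,0];print(o,d['p'],q.tolist(),unproj(c,q,z)[:,:2].round(4).tolist())
E
```

```text
[ 0.47000208 -0.08999267  0.22140614] 2.7
cam [ 0.479 -0.015  0.43 ]
bar 0.73 [[269, 140], [243, 143], [251, 212], [274, 207]] [[0.4875, -0.0634], [0.4547, -0.063], [0.4524, -0.1546], [0.4834, -0.1516]]
board 0.98 [[433, 203], [400, 193], [382, 203], [177, 218], [180, 248], [153, 302], [223, 298], [226, 304], [279, 304], [301, 290], [314, 304], [349, 304], [361, 293], [337, 247], [342, 218], [362, 223], [427, 296]] [[0.6728, -0.1582], [0.6331, -0.1404], [0.6114, -0.1501], [0.3658, -0.1371], [0.3618, -0.1762], [0.3119, -0.2472], [0.4034, -0.2526], [0.4058, -0.262], [0.4741, -0.2709], [0.5044, -0.2541], [0.5193, -0.277], [0.5647, -0.2832], [0.581, -0.269], [0.5542, -0.2], [0.5626, -0.1627], [0.5864, -0.1724], [0.667, -0.2857]]
```

View pics/w1.png

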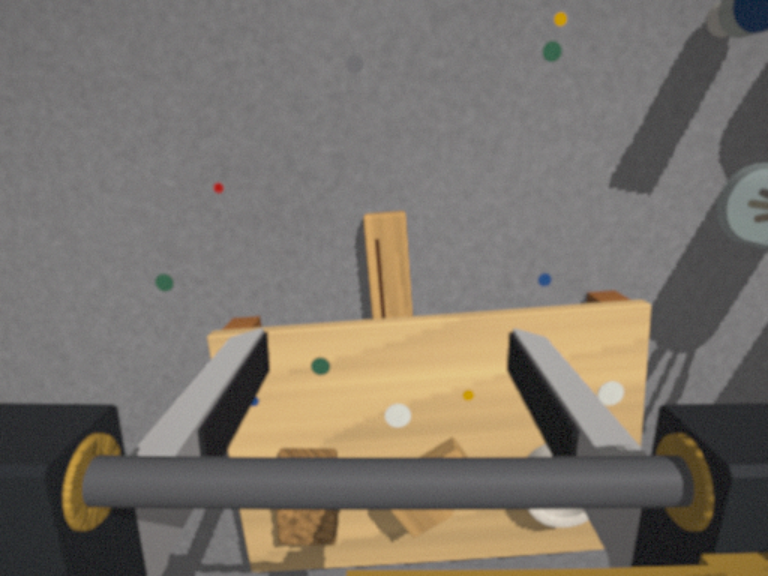

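The wrist view shows the strip end at (364–405, 213) and its line running under the board at (393,318). That gives a yaw of about 88° and an end at (0.471, -0.063). I'll grasp near the end.

Request:
arm_command([
  [[0,0,45],-5],
  [[0,0,90],-5],
  [[0,0,135],-5],
  [[0,0,175],-5],
  [[0,0,200],-5],
  [[0,0,209],-5],
  [[0,0,209],-5],
  [[0,0,209],-5],
])

```text
clock: 3.65
ee_pos: [0.4685, -0.0961, 0.0125]
tcp_rot: [1.0, -0.026, 0.001, 0.0]
wrist_force: [-0.4, -0.8, 0.0]
gripper_width: 0.0944
```

Request:
arm_command([
  [[0,0,0],0],
  [[0,0,0],0],
  [[0,0,0],0],
  [[0,0,0],0],
  [[0,0,0],0],
  [[0,0,0],0],
  [[0,0,0],0],
  [[0,0,0],0],
], hand=0, newtons=20)

```text
clock: 4.45
ee_pos: [0.4678, -0.0953, 0.0115]
tcp_rot: [1.0, -0.025, -0.0, -0.0]
wrist_force: [-0.6, -0.4, -0.5]
gripper_width: 0.0331
```

```bash
python3 - <<'E'
from h import *
s=r.observe();R=Ro.from_quat(s['tcp_rot']).as_matrix();print(s['ee_pos'],s['gripper_width'],s['wrist_force'],R.round(3))
d=np.array([.035,1,0])*.185;print(cmd(s['ee_pos']+d))
E
```

```text
[ 0.4678003  -0.09525506  0.01152682] 0.03310079713599358 [-0.57203332 -0.35379533 -0.47821929] [[ 0.999 -0.05  -0.   ]
 [-0.05  -0.999  0.   ]
 [-0.    -0.    -1.   ]]
[  -2.8 -185.1    0. ]
```

Request:
arm_command([
  [[0,-8,0],0],
  [[0,-22,0],0],
  [[0,-40,0],0],
  [[-1,-60,0],0],
  [[-1,-80,0],0],
  [[-1,-100,0],0],
  [[-2,-120,0],0],
  [[-2,-140,0],0],
  [[-3,-160,0],0],
  [[-3,-178,0],0],
  [[-3,-185,0],0],
  [[-3,-185,0],0],
])

```text
clock: 5.65
ee_pos: [0.474, 0.091, 0.0116]
tcp_rot: [1.0, -0.024, 0.0, -0.0]
wrist_force: [0.3, 0.1, -0.6]
gripper_width: 0.0004
```

```bash
python3 - <<'E'
from h import *
s=r.observe();print(s['ee_pos'],s['gripper_width'],s['wrist_force'])
cs=r.camera('side');save(cs,'s2',1.5)
for n in ('scene','side'):
    c=r.camera(n)
    for d in r.trace(c,'bar')[:2]: 
        m=d['pixels'].astype(np.uint8);ct=max(cv2.findContours(m,0,2)[0],key=cv2.contourArea)
        q=cv2.approxPolyDP(ct,4,True)[:,0];print(n,d['p'],q.tolist(),unproj(c,q,.02)[:,:2].round(3).tolist())
E
```

```text
[0.47396468 0.09100304 0.01156366] 0.0003739529021837499 [ 0.30819919  0.13332262 -0.56761956]
scene 0.67 [[188, 201], [166, 206], [169, 212], [189, 209]] [[0.465, -0.065], [0.464, -0.142], [0.502, -0.14], [0.511, -0.074]]
side 0.66 [[253, 279], [244, 288], [256, 304], [266, 298]] [[0.477, -0.066], [0.446, -0.076], [0.452, -0.128], [0.481, -0.126]]
```

View pics/s2.png

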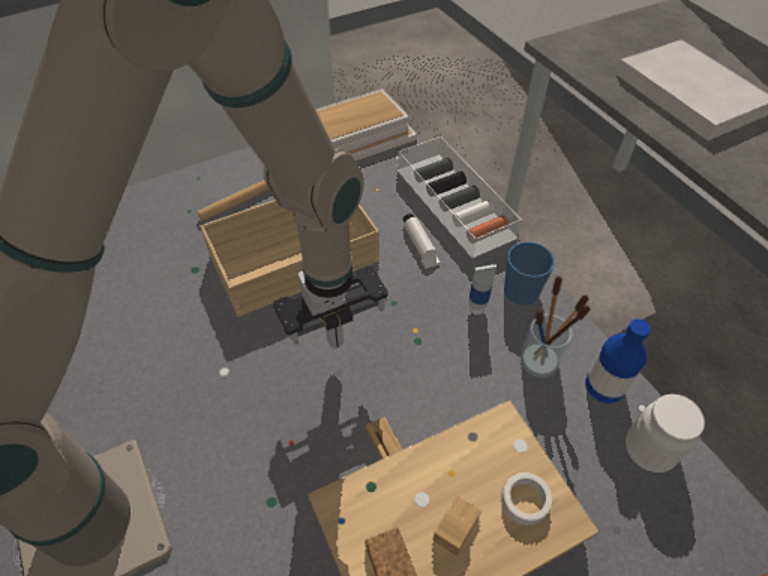

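The strip slipped out of the fingers: the end is still at side px (250,285) and the jaws are shut. Most likely they hadn't finished closing when I pulled. I'll go back above it with the jaws open, look, and close for longer.

Request:
arm_command([
  [[0,0,-50],0],
  [[0,0,-100],0],
  [[0,30,-140],0],
  [[0,75,-160],0],
  [[0,120,-160],0],
  [[0,160,-160],0],
  [[0,180,-160],0],
  [[0,180,-160],0],
  [[0,180,-160],0],
  [[0,180,-160],0],
  [[0,180,-160],0],
], hand=100)

```text
clock: 7.0
ee_pos: [0.4652, -0.0886, 0.1716]
tcp_rot: [1.0, -0.024, -0.0, -0.0]
wrist_force: [-0.3, -0.9, -0.1]
gripper_width: 0.0847
```

```bash
python3 - <<'E'
from h import *
s=r.observe();print(s['ee_pos'],s['gripper_width'],s['clock'])
c=r.camera('wrist');cv2.imwrite('pics/w2.png',cv2.resize(c['image'][90:330,130:400,::-1],None,fx=2.5,fy=2.5))
for d in r.trace(c,'bar')[:1]:
        m=d['pixels'].astype(np.uint8);ct=max(cv2.findContours(m,0,2)[0],key=cv2.contourArea)
        q=cv2.approxPolyDP(ct,3,True)[:,0];print(d['p'],q.tolist(),unproj(c,q,.02)[:,:2].round(4).tolist())
E
```

```text
[ 0.46522001 -0.08855953  0.17157097] 0.08470589797121875 7.0
0.78 [[250, 146], [248, 224], [273, 226], [277, 223], [278, 151], [272, 146]] [[0.4574, -0.0607], [0.4501, -0.1522], [0.4793, -0.1561], [0.4842, -0.1525], [0.488, -0.0677], [0.4816, -0.0618]]
```

View pics/w2.png

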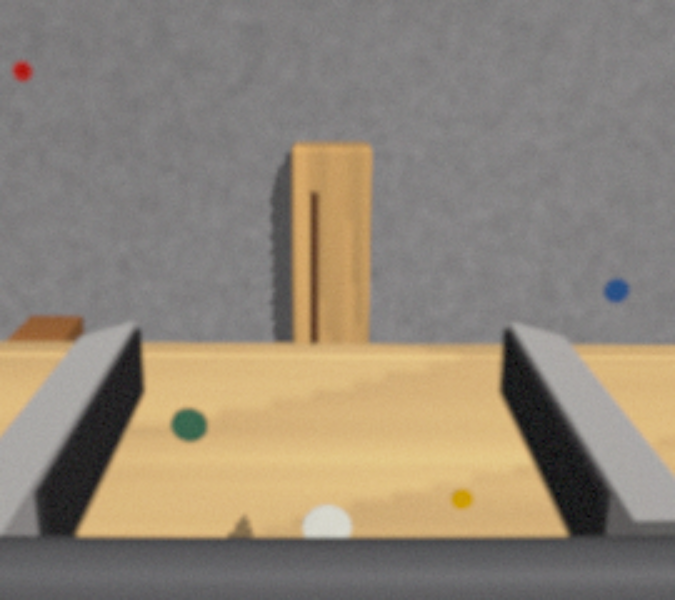

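Request:
arm_command([
  [[3,10,45],1],
  [[3,10,90],1],
  [[3,10,130],1],
  [[3,10,152],1],
  [[3,10,160],1],
  [[3,10,160],1],
  [[3,10,160],1],
], hand=100)

```text
clock: 7.8
ee_pos: [0.4686, -0.1001, 0.0125]
tcp_rot: [0.999, -0.033, 0.001, 0.0]
wrist_force: [0.1, -0.7, -0.4]
gripper_width: 0.0938
```

Request:
arm_command([
  [[0,0,0],0],
  [[0,0,0],0],
  [[0,0,0],0],
  [[0,0,0],0],
  [[0,0,0],0],
  [[0,0,0],0],
  [[0,0,0],0],
  [[0,0,0],0],
  [[0,0,0],0],
  [[0,0,0],0],
  [[0,0,0],0],
  [[0,0,0],0],
], hand=0, newtons=35)

```text
clock: 9.0
ee_pos: [0.4676, -0.1003, 0.0116]
tcp_rot: [0.999, -0.034, 0.0, -0.0]
wrist_force: [0.3, -0.1, -0.4]
gripper_width: 0.0021
```

```bash
python3 - <<'E'
from h import *
s=r.observe();print(s['ee_pos'],s['gripper_width'],s['wrist_force'],s['clock'])
c=r.camera('wrist');cv2.imwrite('pics/w3.png',cv2.resize(c['image'][:,:,::-1],None,fx=1.5,fy=1.5))
E
```

```text
[ 0.46761538 -0.10027682  0.01158136] 0.00205800443359473 [ 0.31950865 -0.12549805 -0.42444401] 9.0
```

View pics/w3.png

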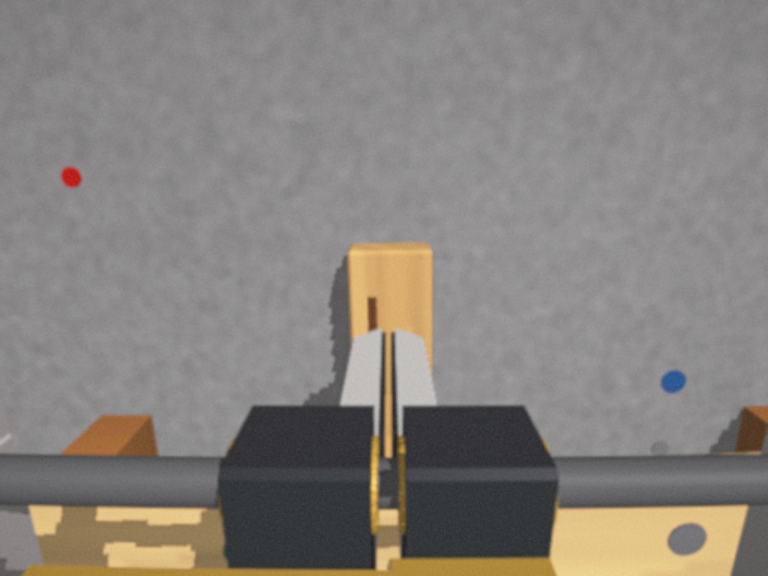

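The fingers closed above the strip (tips at (390,335), over its top face), so the true height differs from the reading. I'll check the image scale.

```bash
python3 - <<'E'
from h import *
s=r.observe()
c=r.camera('wrist');print('cam',(-np.array(c['R']).T@c['t']).round(4),np.array(c['R']).round(3).tolist(),c['fx'])
px=np.array([[349,262],[432,262]])/1.5
for z in (.02,0.0,-.01): 
    u=unproj(c,px,z);print(z,u.round(4).tolist(),np.linalg.norm(u[0]-u[1]))
print('tip proj',proj(c,[s['ee_pos']+np.array([0,0,-.008]),s['ee_pos']])*1.5)
cs=r.camera('side');
print('side tip',proj(cs,[s['ee_pos']+np.array([0,0,-.008]),s['ee_pos']]))
p=proj(cs,[s['ee_pos']])[0].astype(int)
im=cs['image'][p[1]-60:p[1]+40,p[0]-50:p[0]+50,::-1].copy()
cv2.imwrite('pics/s3.png',cv2.resize(im,None,fx=6,fy=6,interpolation=2));print(p)
E
```

```text
cam [ 0.4729 -0.0243  0.2202] [[0.998, -0.067, -0.0], [-0.065, -0.963, 0.262], [-0.018, -0.261, -0.965]] 327.2806509334546
0.02 [[0.4537, -0.0682, 0.02], [0.4883, -0.0706, 0.02]] 0.03467202772210377
0.0 [[0.4518, -0.0726, 0.0], [0.4899, -0.0752, 0.0]] 0.038135945592449386
-0.01 [[0.4509, -0.0748, -0.01], [0.4906, -0.0775, -0.01]] 0.039867904527622254
tip proj [[387.25076062 319.19051014]
 [387.23719331 325.08619185]]
side tip [[256.17144671 294.68504013]
 [256.19049235 293.35944155]]
[256 293]
```

View pics/s3.png

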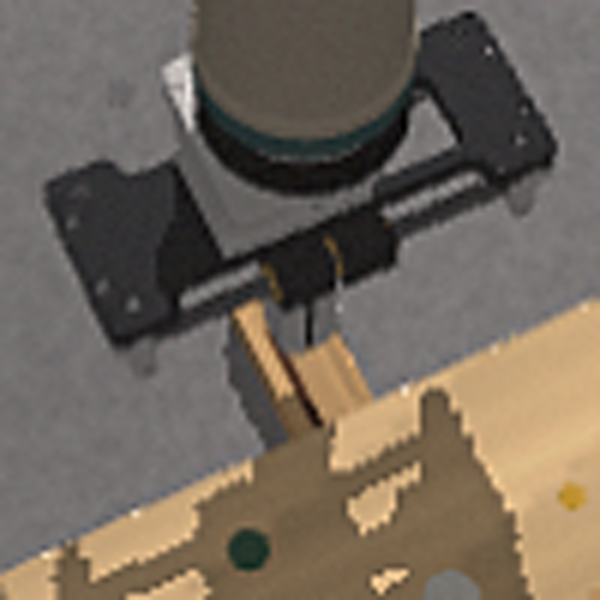

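The side and wrist views both put the fingertips about 20 mm higher than the reading. I'll open and feel my way down, checking force.

Request:
arm_command([
  [[0,0,0],0],
  [[0,0,0],0],
  [[0,0,0],0],
  [[0,0,0],0],
  [[0,0,0],0],
  [[0,0,0],0],
  [[0,0,0],0],
  [[0,0,0],0],
  [[0,0,2],0],
  [[0,0,4],0],
  [[0,0,5],0],
], hand=75)

```text
clock: 10.25
ee_pos: [0.4674, -0.1002, 0.0063]
tcp_rot: [0.999, -0.034, -0.0, -0.0]
wrist_force: [-0.3, 0.3, -0.2]
gripper_width: 0.07
```

Request:
arm_command([
  [[0,0,2],0],
  [[0,0,4],0],
  [[0,0,4],0],
])

```text
clock: 10.55
ee_pos: [0.4674, -0.1002, 0.0023]
tcp_rot: [0.999, -0.034, -0.0, -0.0]
wrist_force: [0.6, -0.7, 0.5]
gripper_width: 0.0706
```

Request:
arm_command([
  [[0,0,2],0],
  [[0,0,4],0],
  [[0,0,4],0],
])

```text
clock: 10.85
ee_pos: [0.4674, -0.1003, -0.0017]
tcp_rot: [0.999, -0.034, -0.0, -0.0]
wrist_force: [-0.7, 0.8, -0.1]
gripper_width: 0.0705
```

Request:
arm_command([
  [[0,0,2],0],
  [[0,0,4],0],
  [[0,0,4],0],
])

```text
clock: 11.15
ee_pos: [0.4674, -0.1002, -0.0056]
tcp_rot: [0.999, -0.034, -0.0, -0.0]
wrist_force: [0.2, -0.6, -0.9]
gripper_width: 0.0703
```

Request:
arm_command([
  [[0,0,2],0],
  [[0,0,3],0],
  [[0,0,3],0],
])

```text
clock: 11.45
ee_pos: [0.4675, -0.1003, -0.0086]
tcp_rot: [0.999, -0.034, -0.0, -0.0]
wrist_force: [-0.4, -0.2, 0.1]
gripper_width: 0.0704
```

Request:
arm_command([
  [[0,0,0],0],
  [[0,0,0],0],
  [[0,0,0],0],
  [[0,0,0],0],
  [[0,0,0],0],
  [[0,0,0],0],
  [[0,0,0],0],
  [[0,0,0],0],
  [[0,0,0],0],
], hand=0, newtons=25)

```text
clock: 12.35
ee_pos: [0.4676, -0.1003, -0.0084]
tcp_rot: [0.999, -0.034, 0.0, -0.0]
wrist_force: [0.2, 0.3, -0.2]
gripper_width: 0.0022
```

```bash
python3 - <<'E'
from h import *
s=r.observe();c=r.camera('wrist');cs=r.camera('side')
p=proj(cs,[s['ee_pos']])[0].astype(int)
a=cv2.resize(c['image'][130:330,160:360,::-1],(400,400));b=cv2.resize(cs['image'][p[1]-50:p[1]+30,p[0]-40:p[0]+40,::-1],(400,400))
cv2.imwrite('pics/d4.png',np.hstack([a,b]));print(p,(proj(c,[s['ee_pos']-[0,0,.008],s['ee_pos'],s['ee_pos']+[0,0,.02]])-[160,130])*2, (proj(cs,[s['ee_pos']-[0,0,.008],s['ee_pos']+[0,0,.02]])-p+[40,50])*5)
d=r.trace(c,'bar')[0];m=d['pixels'].astype(np.uint8);ct=max(cv2.findContours(m,0,2)[0],key=cv2.contourArea)
q=cv2.approxPolyDP(ct,3,True)[:,0];print(d['p'],unproj(c,q,.02)[:,:2].round(4).tolist())
E
```

```text
[256 296] [[196.41195305 165.61900453]
 [196.39685769 173.48169041]
 [196.35410258 195.7590675 ]] [[200.68554858 259.59959961]
 [201.01500774 236.76286559]]
0.58 [[0.4562, -0.06], [0.4536, -0.0639], [0.4513, -0.1022], [0.4557, -0.0924], [0.4668, -0.0931], [0.463, -0.1477], [0.4655, -0.1486], [0.4697, -0.0933], [0.4745, -0.0918], [0.4819, -0.096], [0.4858, -0.1157], [0.4885, -0.0668], [0.4858, -0.062]]
```

View pics/d4.png

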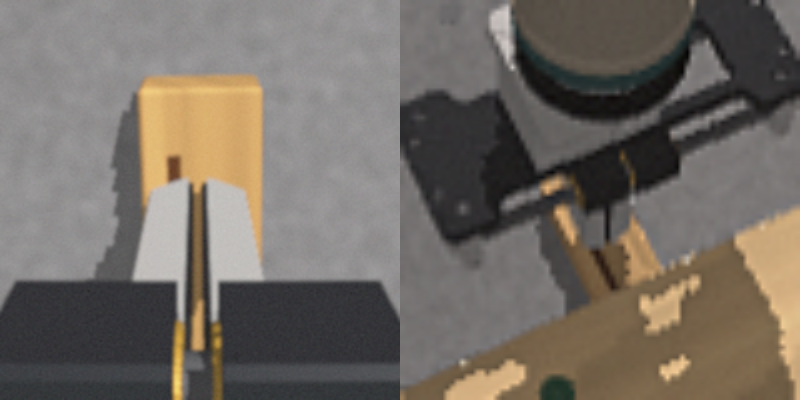

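The tips are still over the strip's top face, tip at (197,183) in the left half, so the offset is larger than I judged. I'll open and feel further down.

Request:
arm_command([
  [[0,0,-2],0],
  [[0,0,-2],0],
  [[0,0,-2],0],
  [[0,0,-2],0],
  [[0,0,-2],0],
  [[0,0,-2],0],
  [[0,0,-2],0],
  [[0,0,-2],0],
  [[0,0,1],0],
  [[0,0,4],0],
  [[0,0,6],0],
  [[0,0,6],0],
], hand=75)

```text
clock: 13.7
ee_pos: [0.4673, -0.1002, -0.0148]
tcp_rot: [0.999, -0.034, -0.0, -0.0]
wrist_force: [-0.8, 0.2, 0.9]
gripper_width: 0.0708
```

Request:
arm_command([
  [[0,0,2],0],
  [[0,0,4],0],
  [[0,0,4],0],
])

```text
clock: 14.0
ee_pos: [0.4674, -0.1002, -0.0187]
tcp_rot: [0.999, -0.034, -0.0, -0.0]
wrist_force: [-1.0, -0.9, 0.3]
gripper_width: 0.071
```

Request:
arm_command([
  [[0,0,2],0],
  [[0,0,3],0],
  [[0,0,3],0],
])

```text
clock: 14.3
ee_pos: [0.4675, -0.1003, -0.0215]
tcp_rot: [0.999, -0.034, -0.0, -0.0]
wrist_force: [0.5, -0.6, 0.4]
gripper_width: 0.0707
```

Request:
arm_command([
  [[0,0,0],0],
  [[0,0,0],0],
  [[0,0,0],0],
  [[0,0,0],0],
  [[0,0,0],0],
  [[0,0,0],0],
  [[0,0,0],0],
], hand=0, newtons=25)

```text
clock: 15.0
ee_pos: [0.4677, -0.1003, -0.0214]
tcp_rot: [0.999, -0.034, 0.0, -0.0]
wrist_force: [-0.1, 1.0, 0.8]
gripper_width: 0.0356
```

Request:
arm_command([
  [[0,-6,0],0],
  [[0,-18,0],0],
  [[0,-32,0],0],
  [[0,-40,0],0],
])

```text
clock: 15.4
ee_pos: [0.4703, -0.0583, -0.0214]
tcp_rot: [0.999, -0.033, -0.0, -0.0]
wrist_force: [1.1, -2.4, -0.2]
gripper_width: 0.0361
```

```bash
python3 - <<'E'
from h import *
s=r.observe();print(s['ee_pos'],s['gripper_width'],s['wrist_force'])
c=r.camera('wrist');d=r.trace(c,'bar')[0];m=d['pixels'].astype(np.uint8);ct=max(cv2.findContours(m,0,2)[0],key=cv2.contourArea)
q=cv2.approxPolyDP(ct,3,True)[:,0];print(d['p'],unproj(c,q,-.015)[:,:2].round(4).tolist())
E
```

```text
[ 0.47033836 -0.05827463 -0.02139231] 0.0360971855261274 [ 1.12326031 -2.39261886 -0.20596473]
0.98 [[0.4534, -0.0261], [0.4497, -0.0377], [0.4463, -0.1196], [0.4874, -0.1231], [0.4918, -0.0306], [0.49, -0.0272]]
```

The strip is moving with the gripper.

Request:
arm_command([
  [[0,-8,0],0],
  [[0,-22,0],0],
  [[0,-38,0],0],
  [[0,-56,0],0],
  [[0,-74,0],0],
  [[0,-92,0],0],
  [[0,-110,0],0],
  [[0,-128,0],0],
  [[0,-142,0],0],
  [[0,-150,0],0],
  [[0,-152,0],0],
])

```text
clock: 16.6
ee_pos: [0.4805, 0.092, -0.0214]
tcp_rot: [0.999, -0.033, 0.0, -0.0]
wrist_force: [-0.4, -1.0, 3.2]
gripper_width: 0.0355
```

```bash
python3 - <<'E'
from h import *
s=r.observe();print(s['ee_pos'],s['gripper_width'],s['wrist_force'])
for n,z in(('side',.02),('scene',.02),('wrist',-.015)):
    c=r.camera(n);
    for d in r.trace(c,'bar')[:1]:
        m=d['pixels'].astype(np.uint8);ct=max(cv2.findContours(m,0,2)[0],key=cv2.contourArea)
        q=cv2.approxPolyDP(ct,3,True)[:,0];print(n,d['p'],unproj(c,q,z)[:,:2].round(4).tolist())
E
```

```text
[ 0.48053837  0.09195902 -0.02138019] 0.035457747265824575 [-0.37649444 -0.99030605  3.18009056]
side 0.85 [[0.486, 0.1249], [0.4578, 0.0735], [0.4477, -0.1045], [0.4779, -0.1212], [0.488, -0.1087], [0.4971, 0.0848]]
scene 0.71 [[0.4769, 0.0879], [0.4566, -0.0844], [0.4761, -0.1136], [0.5012, -0.1127], [0.5231, 0.071]]
wrist 0.64 [[0.4998, 0.123], [0.4652, 0.1247], [0.4608, 0.1192], [0.4571, 0.0292], [0.4983, 0.0264], [0.5028, 0.1176]]
```

The strip is out, with its ends at y ≈ 0.124 and -0.112. I'll release it, then slide the open jaws along to its middle.

Request:
arm_command([
  [[0,0,0],0],
  [[0,0,0],0],
  [[0,0,0],0],
  [[0,0,0],0],
  [[0,0,0],0],
  [[0,0,0],0],
  [[0,0,0],0],
  [[0,0,0],0],
], hand=75)

```text
clock: 17.7
ee_pos: [0.4805, 0.0913, -0.0214]
tcp_rot: [0.999, -0.034, 0.0, 0.0]
wrist_force: [0.1, -0.5, -0.0]
gripper_width: 0.0705
```

```bash
python3 - <<'E'
from h import *
s=r.observe();print(s['ee_pos'],s['gripper_width'],s['wrist_force'],s['clock'])
V=[(c,r.trace(c,'bar')[0]['pixels']) for c in [r.camera('side')]]
c=V[0][0]; save(c,'s5',1.5)
q=cv2.approxPolyDP(max(cv2.findContours(V[0][1].astype(np.uint8),0,2)[0],key=cv2.contourArea),3,True)[:,0];print(unproj(c,q,.02)[:,:2].round(4).tolist())
E
```

```text
[ 0.48050958  0.09130031 -0.02141612] 0.07054539721202545 [ 0.10557401 -0.50789152 -0.04986527] 17.7
[[0.4708, 0.1256], [0.4616, 0.1193], [0.4498, -0.1057], [0.4736, -0.1188], [0.4845, -0.1098], [0.4968, 0.1151]]
```

View pics/s5.png

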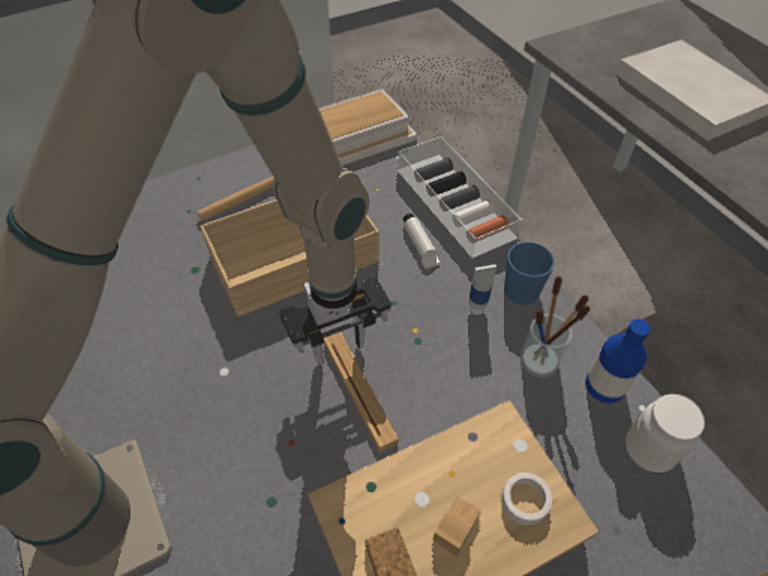

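The strip lies flat, end at px (390,448), just clear of the board edge. Now I'll grasp its middle.

Request:
arm_command([
  [[0,15,0],0],
  [[0,40,0],0],
  [[0,65,0],0],
  [[0,82,0],0],
  [[0,85,0],0],
  [[0,85,0],0],
])

```text
clock: 18.4
ee_pos: [0.4749, 0.0064, -0.0214]
tcp_rot: [0.999, -0.034, 0.0, -0.0]
wrist_force: [0.0, 0.1, 0.3]
gripper_width: 0.0706
```

Request:
arm_command([
  [[0,0,0],0],
  [[0,0,0],0],
  [[0,0,0],0],
  [[0,0,0],0],
  [[0,0,0],0],
  [[0,0,0],0],
  [[0,0,0],0],
  [[0,0,0],0],
], hand=0, newtons=35)

```text
clock: 19.2
ee_pos: [0.4749, 0.0066, -0.0214]
tcp_rot: [0.999, -0.034, 0.0, -0.0]
wrist_force: [-0.6, 0.3, -0.5]
gripper_width: 0.0355
```

Request:
arm_command([
  [[0,0,-10],0],
  [[0,0,-28],0],
  [[0,0,-50],0],
  [[0,0,-75],0],
  [[0,0,-100],0],
  [[0,0,-125],0],
  [[0,0,-145],0],
  [[0,0,-155],0],
  [[0,0,-155],0],
  [[0,0,-155],0],
])

```text
clock: 20.2
ee_pos: [0.4742, 0.0063, 0.1332]
tcp_rot: [0.999, -0.034, -0.0, 0.0]
wrist_force: [-0.3, -0.2, -1.7]
gripper_width: 0.0357
```

```bash
python3 - <<'E'
from h import *
s=r.observe();print(s['ee_pos'],s['gripper_width'],s['wrist_force'],s['clock'])
c=r.camera('side');d=r.trace(c,'bar')[0]
# fit 4-dof in place: z unknown
b=None
for z in np.arange(.11,.20,.01):
    x,e=fit([(c,d['pixels'])],MOD['bar'],(.475,.007,1.51),z); 
    if b is None or e<b[1]: b=(x,e,z)
print(b)
R=Ro.from_euler('z',-.0363).as_matrix()
t=np.array([.5002,.3545,0])+R@[0,-.03,0]; print('target',t)
print(cmd((t[0],t[1],s['ee_pos'][2]),90-2.1))
E
```

```text
[0.47417336 0.00626986 0.13317585] 0.03567906484499103 [-0.27693218 -0.15133538 -1.67536322] 20.2
(array([0.48457045, 0.01661018, 1.48934225]), np.float64(0.35526913702648), np.float64(0.11))
target [0.49911124 0.32451976 0.        ]
(array([   3.8, -319.1,   -0.7]), np.float64(88.2))
```

Request:
arm_command([
  [[0,-10,0],-4],
  [[0,-30,0],-11],
  [[0,-60,0],-19],
  [[1,-95,0],-27],
  [[1,-130,0],-35],
  [[2,-165,0],-43],
  [[2,-200,0],-51],
  [[3,-235,0],-59],
  [[3,-265,0],-67],
  [[4,-290,0],-75],
  [[4,-310,0],-83],
  [[4,-319,0],-89],
])

```text
clock: 21.5
ee_pos: [0.4991, 0.3268, 0.1322]
tcp_rot: [0.734, 0.679, -0.001, -0.001]
wrist_force: [-0.4, 0.7, -1.2]
gripper_width: 0.0355
```

Request:
arm_command([
  [[0,0,0],-3],
  [[0,0,0],-3],
  [[0,0,0],-3],
])

```text
clock: 21.8
ee_pos: [0.4999, 0.3238, 0.1325]
tcp_rot: [0.719, 0.695, -0.001, -0.0]
wrist_force: [0.3, 0.7, -1.7]
gripper_width: 0.0353
```

```bash
python3 - <<'E'
from h import *
s=r.observe();print(s['ee_pos'],s['gripper_width'],s['wrist_force'],s['q'][6])
c=r.camera('wrist');a=c['image'];c2=r.camera('side');
cv2.imwrite('pics/p6.png',np.hstack([cv2.resize(a[:,:,::-1],(400,300)),cv2.resize(c2['image'][90:240,100:300,::-1],(400,300))]))
R=Ro.from_euler('z',-.0363).as_matrix()
t=np.array([.5002,.3545,0])+R@[0,-.03,0];print(cmd((t[0],t[1],s['ee_pos'][2]),90-2.1))
E
```

```text
[0.4998609  0.32380889 0.13252476] 0.035281115401420385 [ 0.31828561  0.74874192 -1.69900085] 0.49302821234704236
(array([ 0.6, -1. ,  0.5]), np.float64(0.2))
```

View pics/p6.png

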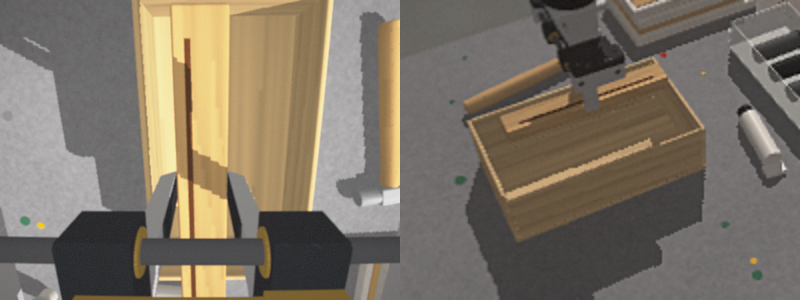

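The strip is level over the crate, within the walls in the wrist view (strip at columns 171–230, inner walls at about 150–320). I'll lower it and release.

Request:
arm_command([
  [[0,0,15],0],
  [[0,0,40],0],
  [[0,0,65],0],
  [[0,0,90],0],
  [[0,0,110],0],
  [[0,0,128],0],
  [[0,0,138],0],
  [[0,0,143],0],
  [[0,0,143],0],
])

```text
clock: 22.8
ee_pos: [0.5, 0.3243, -0.01]
tcp_rot: [0.718, 0.696, -0.0, -0.0]
wrist_force: [-0.4, 0.2, -0.9]
gripper_width: 0.0358
```

Request:
arm_command([
  [[0,0,0],0],
  [[0,0,0],0],
  [[0,0,0],0],
  [[0,0,0],0],
], hand=55)

```text
clock: 23.2
ee_pos: [0.5007, 0.3247, -0.0088]
tcp_rot: [0.719, 0.695, 0.001, 0.0]
wrist_force: [-0.5, 0.4, 0.3]
gripper_width: 0.0518
```

Request:
arm_command([
  [[0,0,-30],0],
  [[0,0,-80],0],
  [[0,0,-130],0],
  [[0,0,-180],0],
  [[0,0,-210],0],
  [[0,0,-210],0],
])

```text
clock: 23.8
ee_pos: [0.5025, 0.3269, 0.2058]
tcp_rot: [0.719, 0.695, 0.005, 0.001]
wrist_force: [0.7, 0.2, 0.4]
gripper_width: 0.0518
```

```bash
python3 - <<'E'
from h import *
s=r.observe();print(s['ee_pos'],s['gripper_width'],s['clock'],s['q'][6])
cs=r.camera('side');d=r.trace(cs,'bar')[0];m=d['pixels'].astype(np.uint8);q=cv2.approxPolyDP(max(cv2.findContours(m,0,2)[0],key=cv2.contourArea),3,True)[:,0];print(d['p'],unproj(cs,q,.026)[:,:2].round(3).tolist())
b=min((fit([(cs,r.trace(cs,'chunk')[0]['pixels'])],MOD['chunk'],(.482,-.288,a),.06) for a in (.48,2.05,3.6,5.2)),key=lambda t:t[1]);print('chunk',b)
x=b[0];g=x[:2]-.015*np.array([np.cos(x[2]),np.sin(x[2])]);print('grip',g)
print(cmd((g[0],g[1]-.0,.2),np.degrees(x[2])+90))
E
```

```text
[0.50254208 0.32688469 0.20584751] 0.051754727062641545 23.8 0.5450905469120607
0.93 [[0.618, 0.33], [0.588, 0.347], [0.376, 0.337], [0.487, 0.321]]
chunk (array([ 0.48186426, -0.28818304,  0.46545878]), np.float64(0.0490975964417073))
grip [ 0.46846003 -0.29491553]
(array([-6.193e+02, -1.090e+01,  1.000e-01]), np.float64(-28.5))
```

The strip is in the crate, centred near (0.497, 0.334). Now I'll go above the chunk.

Request:
arm_command([
  [[-15,0,-5],4],
  [[-45,0,-5],12],
  [[-80,0,-5],20],
  [[-115,0,-5],28],
  [[-155,0,-5],36],
  [[-195,-2,-5],44],
  [[-235,-2,-5],52],
  [[-275,-3,-5],60],
  [[-315,-4,-5],68],
  [[-355,-5,-5],76],
  [[-390,-6,-5],84],
  [[-420,-7,-5],92],
])

```text
clock: 25.3
ee_pos: [0.4785, -0.0972, 0.2046]
tcp_rot: [0.999, -0.037, -0.001, 0.0]
wrist_force: [1.1, 0.7, 0.2]
gripper_width: 0.0515
```

```bash
python3 - <<'E'
from h import *
s=r.observe();print(s['ee_pos'],s['q'][6]);x=.4655
print(cmd((.4685,-.295,.2),np.degrees(x)-90))
E
```

```text
[ 0.47853087 -0.09721086  0.20460569] -0.04404583653357521
(array([  4.7, 198. ,   4.6]), np.float64(59.1))
```

Request:
arm_command([
  [[0,15,5],6],
  [[1,45,5],14],
  [[2,80,5],22],
  [[3,115,5],30],
  [[4,150,5],38],
  [[4,180,5],46],
  [[5,195,5],53],
  [[5,198,5],59],
  [[5,198,5],59],
  [[5,198,5],59],
  [[5,198,5],59],
], hand=85)

```text
clock: 26.4
ee_pos: [0.4712, -0.292, 0.2001]
tcp_rot: [0.854, -0.52, -0.001, -0.0]
wrist_force: [0.1, 0.4, -0.5]
gripper_width: 0.0799
```

```bash
python3 - <<'E'
from h import *
s=r.observe();print(s['ee_pos'],s['gripper_width'],s['clock'],s['q'][6])
c=r.camera('wrist');save(c,'w7',1.5)
d=r.trace(c,'chunk')
# true arm height bias ~ +.035: wrist frame z of board top = .06-.035
for dz in (.025,.032,.038):
  if d:
    b=sorted((fit([(c,d[0]['pixels'])],MOD['chunk'],(.482,-.288,a),.06-dz) for a in (.48,2.05,3.6,5.2)),key=lambda t:t[1])[:2];print(dz,b)
x=b[0][0];g=x[:2]-.015*np.array([np.cos(x[2]),np.sin(x[2])]);print('grip',g,cmd((g[0],g[1],s['ee_pos'][2]),np.degrees(x[2])+90))
E
```

```text
[ 0.47124688 -0.29200648  0.20012563] 0.0799077784869556 26.4 -0.5458540919384535
0.025 [(array([ 0.48090926, -0.28953001,  0.49889215]), np.float64(0.127719530893871)), (array([ 0.48148619, -0.28981543,  6.7762357 ]), np.float64(0.12781830238726788))]
0.032 [(array([ 0.47990676, -0.29051802,  0.49185839]), np.float64(0.16043600795755963)), (array([ 0.47976362, -0.29120373,  6.76807842]), np.float64(0.16047745358090182))]
0.038 [(array([ 0.48037395, -0.28977649,  0.50663396]), np.float64(0.18765411633063267)), (array([ 0.47845786, -0.29161267,  6.77138151]), np.float64(0.18967589522546424))]
grip [ 0.46725821 -0.29705504] (array([2.4, 5.8, 0.3]), np.float64(-1.8))
```

View pics/w7.png

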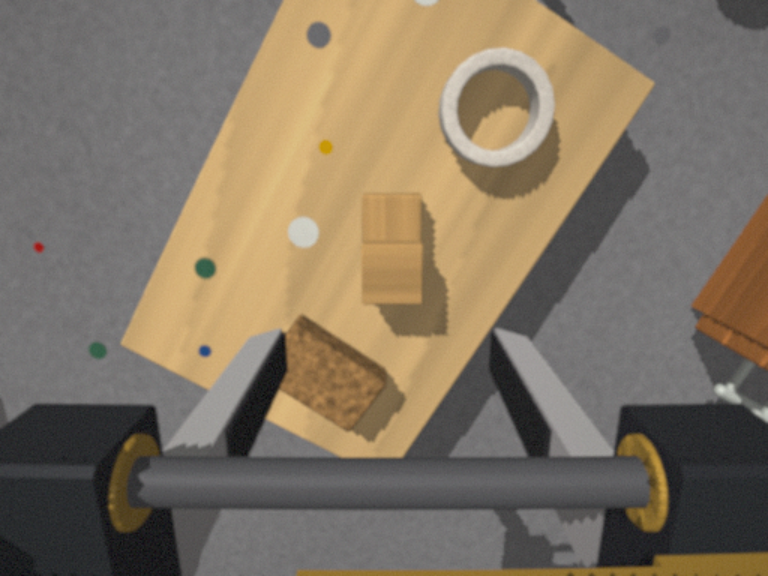

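The chunk's tall part is at px (391,272), nearest the gripper, and is square to and centred between the jaws; the cork block and tape are clear of the fingers. I'll descend.

Request:
arm_command([
  [[2,4,40],-1],
  [[2,4,80],-1],
  [[2,4,115],-1],
  [[2,4,140],-1],
  [[2,4,155],-1],
  [[2,4,160],-1],
  [[2,4,160],-1],
])

```text
clock: 27.2
ee_pos: [0.4685, -0.2962, 0.0403]
tcp_rot: [0.858, -0.514, -0.0, -0.0]
wrist_force: [0.5, 0.3, -0.0]
gripper_width: 0.0799
```

Request:
arm_command([
  [[0,0,0],0],
  [[0,0,0],0],
  [[0,0,0],0],
  [[0,0,0],0],
  [[0,0,0],0],
  [[0,0,0],0],
  [[0,0,0],0],
  [[0,0,0],0],
  [[0,0,0],0],
], hand=0, newtons=25)

```text
clock: 28.1
ee_pos: [0.4688, -0.2966, 0.0408]
tcp_rot: [0.858, -0.514, 0.0, -0.0]
wrist_force: [-0.3, 0.1, 3.7]
gripper_width: 0.0399
```

Request:
arm_command([
  [[0,0,-10],0],
  [[0,0,-30],0],
  [[0,0,-60],0],
  [[0,0,-90],0],
  [[0,0,-120],0],
  [[0,0,-140],0],
  [[0,0,-140],0],
])

```text
clock: 28.8
ee_pos: [0.4705, -0.2977, 0.1836]
tcp_rot: [0.858, -0.514, 0.003, -0.0]
wrist_force: [0.5, -0.2, -1.3]
gripper_width: 0.0401
```

```bash
python3 - <<'E'
from h import *
s=r.observe();print(s['ee_pos'],s['gripper_width'],s['wrist_force'],s['clock'])
print(cmd((.5017,.3965,.18),-92.1))
E
```

```text
[ 0.47047467 -0.29768572  0.18363124] 0.04009740068466801 [ 0.48490582 -0.22793371 -1.2833023 ] 28.8
(array([-597.4, -354.9,    1.7]), np.float64(30.2))
```

Request:
arm_command([
  [[-15,-9,0],1],
  [[-43,-26,0],3],
  [[-78,-46,0],5],
  [[-115,-68,0],7],
  [[-152,-90,0],9],
  [[-189,-112,0],11],
  [[-226,-134,0],13],
  [[-263,-156,0],15],
  [[-300,-178,0],17],
  [[-337,-200,0],19],
  [[-374,-222,0],21],
  [[-411,-244,0],23],
])

```text
clock: 30.0
ee_pos: [0.4888, 0.1823, 0.1793]
tcp_rot: [0.738, -0.675, -0.0, 0.001]
wrist_force: [1.0, -0.2, -1.4]
gripper_width: 0.0397
```

```bash
python3 - <<'E'
from h import *
s=r.observe();print(s['ee_pos'],s['gripper_width'])
print(cmd((.5017,.3965,.18),-92.1))
E
```

```text
[0.48884301 0.18231188 0.17934578] 0.03971357877959734
(array([-212.2,  -31.7,   -0.9]), np.float64(7.2))
```

Request:
arm_command([
  [[-35,-5,0],1],
  [[-75,-11,0],2],
  [[-115,-17,0],4],
  [[-150,-22,0],5],
  [[-180,-27,0],6],
  [[-200,-30,0],7],
  [[-212,-32,0],7],
  [[-212,-32,0],7],
  [[-212,-32,0],7],
])

```text
clock: 30.9
ee_pos: [0.5028, 0.3932, 0.1798]
tcp_rot: [-0.695, 0.719, -0.0, -0.001]
wrist_force: [-0.6, -0.7, -1.3]
gripper_width: 0.0398
```

```bash
python3 - <<'E'
from h import *
s=r.observe();print(s['ee_pos'],s['gripper_width'],s['wrist_force'],s['q'][6])
c=r.camera('wrist');c2=r.camera('side')
cv2.imwrite('pics/p8.png',np.hstack([cv2.resize(c['image'][:,:,::-1],(400,300)),cv2.resize(c2['image'][90:240,100:300,::-1],(400,300))]))
E
```

```text
[0.50277057 0.39323771 0.17984103] 0.03977867151094336 [-0.5669744  -0.73039928 -1.28292799] -2.2222465129364295
```

View pics/p8.png

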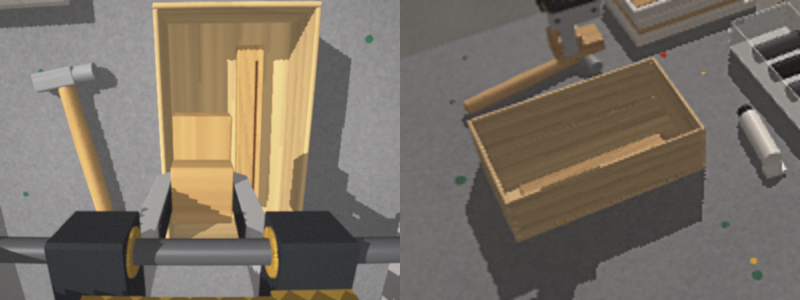

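The strip lies in the crate (wrist columns 240–262) and the chunk hangs beside it, inside the walls. I'll lower it and release.

Request:
arm_command([
  [[0,0,30],0],
  [[0,0,65],0],
  [[0,0,100],0],
  [[0,0,130],0],
  [[0,0,155],0],
  [[0,0,170],0],
  [[0,0,178],0],
  [[0,0,178],0],
  [[0,0,178],0],
])

```text
clock: 31.9
ee_pos: [0.5038, 0.3953, 0.0037]
tcp_rot: [-0.695, 0.719, -0.0, 0.001]
wrist_force: [0.1, 0.7, 0.8]
gripper_width: 0.0396
```

Request:
arm_command([
  [[0,0,0],0],
  [[0,0,0],0],
  [[0,0,0],0],
  [[0,0,0],0],
], hand=51)

```text
clock: 32.3
ee_pos: [0.5031, 0.3952, 0.003]
tcp_rot: [-0.696, 0.718, -0.0, 0.0]
wrist_force: [-0.7, 0.5, -0.5]
gripper_width: 0.0478
```

Request:
arm_command([
  [[0,0,-30],0],
  [[0,0,-75],0],
  [[0,0,-120],0],
  [[0,0,-165],0],
  [[0,0,-200],0],
  [[0,0,-200],0],
  [[0,0,-200],0],
])

```text
clock: 33.0
ee_pos: [0.503, 0.3952, 0.2034]
tcp_rot: [-0.696, 0.718, 0.0, 0.001]
wrist_force: [0.0, -0.2, -0.3]
gripper_width: 0.0479
```

```bash
python3 - <<'E'
from h import *
s=r.observe();print(s['ee_pos'],s['gripper_width'],s['wrist_force'],s['clock'])
c=r.camera('wrist');c2=r.camera('side')
cv2.imwrite('pics/p9.png',np.hstack([cv2.resize(c['image'][:,:,::-1],(400,300)),cv2.resize(c2['image'][90:240,100:300,::-1],(400,300))]))
for n in('bar','chunk'):
    for d in r.trace(c,n)[:1]: print(n,d['p'],d['box'])
E
```

```text
[0.50299432 0.39515432 0.20341683] 0.04794047141609521 [ 0.02030019 -0.18493891 -0.2696638 ] 33.0
bar 0.74 [297.2, 56.0, 333.1, 227.8]
chunk 0.74 [240.9, 120.8, 280.0, 187.3]
```

View pics/p9.png

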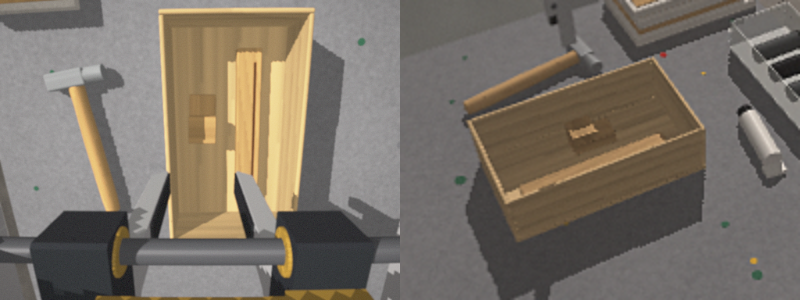

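Both pieces lie flat inside the crate (chunk at (202,118), strip at columns 237–262 in the wrist view), and the gripper is clear above them. I'm handing in.

```bash
python3 -c "
from rig import r
print(r.job_done())"
```

```text
the job is handed in; nothing more can be done
None
```

Both offcuts are in the crate and the job is handed in at 33 s of the 61 s allowed; no verdict was reported.

- **Long strip:** I drew it out by its end and let it go flat, about 40 mm clear of the board edge. I then gripped it again by its middle (35.5 mm opening), lifted it level and lowered it into the crate.
- **Stepped block:** I gripped it by its tall part (39.9 mm opening) and released it beside the strip.

**Final look:** The last wrist and side pictures show both pieces flat on the crate floor, let go, with the gripper above and clear. They show the hammer and the lying tube in place. I did not measure the other bystanders again, and I saw no contact with any of them.

**What failed or disagreed:**
- My first two tries at the strip closed on air above it, and the next close missed too. The fingertips stood roughly 35–45 mm higher than the reported tool position implied.
- Pictures and feeling my way down with force checks showed the offset, and I allowed for it in every later grasp and placing. I did not find its cause.
- The position fit of the strip while it was lifted was poor, partly because the gripper hid it, so I did not use it.

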